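Pin the tester's sample slide to its index bar

TASK

Take the locking rod (the one with the tall cylinder knob) out of the stand, put its nose into the hole in the sample slide and, resting lightly on the index bar hidden underneath, shift the slide with it until you feel the bar's hole; then push the rod gently through until its collar sits flush on the slide, and let go. Never press or strike hard with the rod, and leave the wide-headed probe and the other things on the counter where they are.

Things in the scene. Friction and masses are not known exactly. Their poses are not given: they have to be found in the camera images.
- rod: Locking rod, steel, about 110 g, upright in the stand, collar resting on the stand's top. Origin at the nose tip, z along the rod to the head. Shaft 12 mm in diameter, 0 to 38 mm, the lowest 5 mm a cone down to 9 mm diameter; collar 26 mm in diameter, 38 to 43 mm; knob to grip, a cylinder 20 mm in diameter, 43 to 73 mm (top).
- rod_tip (a point): Centre of the rod's nose tip (the rod's origin).
- rod_collar (a point): Centre of the underside of the rod's collar, 38 mm above the tip along the rod.
- rig: Sample-slide unit, fixed: base 280 (x) by 130 (y) mm, two grey rails along x, 38 mm high, 43 to 65 mm off the middle line. Origin: centre of its underside on the counter; x = direction of slide travel, z up. Layers on the middle line (y = 0), heights: lower lip of the slide 10 to 18 mm, index bar 20 to 32 mm, slide plate 34 to 44 mm. All three have a 14.5 mm hole on y = 0. Free below the lip down to 4 mm.
- bar_top (a point): Point on the top face of the steel index bar, 32 mm above the counter, at (0, 0, 0.032) in the unit's frame. The bar is clamped and cannot shift. Its hole (1 mm chamfer) is hidden by the slide plate, set anew each time and not measured: it is in line with the slide's hole at some slide reading between 0.020 and 0.052. Everywhere else the rod's nose stops on the bar at this height.
- lip (a point): Centre of the underside of the slide's lower lip, 10 mm above the counter, on the axis of the slide's hole. A spring ball in the lip, 14 mm above the counter, juts about 4 mm into the hole from the unit's +y side and grips the shaft: the last 10 mm or so need a push of about 5 to 12 N; the rod does not fall home by itself. Fully home, the rod's tip is 6 mm above the counter.
- slide (a joint): Travel of the sample slide along the unit's +x, in m, 0 to 0.060; starts between 0 and 0.010. It stays where left and moves with 2 to 3 N. The slide is an aluminium plate 150 by 80 mm, from 25 mm behind to 125 mm ahead (+x) of its hole, with a round steel dish (70 mm wide, 14 mm high) fixed on it, centred 86 mm ahead of the hole.
- slide_hole (a point): Centre of the mouth of the slide's hole, in the plate's top face, 44 mm above the counter; at (-0.030 + slide, 0, 0.044) in the unit's frame. 14.5 mm hole with a 2 mm chamfer.
- stand: White plastic block with two vertical holes of 15.5 mm, fixed to the counter, 60 (x) by 150 (y) by 46 mm high, origin at the centre of its underside. The holes are 45 mm either side of the centre along its y axis; the rod stands in one, the probe in the other.
- probe: A tester probe, not wanted: same shaft and collar, but a thin neck and a flat disc head 34 mm across, top at 73 mm. Origin at its tip. Stays in the stand.
- cup: White cup, 84 mm across, 90 mm high, origin at the centre of its underside. Bystander.
- cup2: Smaller white cup, 68 mm across, 70 mm high, origin at the centre of its underside. Bystander.
- jar: Glass jar with white cap, 56 mm across, 70 mm high, origin at the centre of its underside. Bystander.
- mouse: Black computer mouse, 100 by 60 mm, 32 mm high, with a small wheel, origin on its underside. Bystander.
- spatula: Small spatula with black handle, 190 mm long, lying flat, origin on its underside. Bystander.
- tray: Open steel tray, 80 by 130 by 25 mm, origin at the centre of its underside. Bystander.
There are look-alikes about, which are no part of the job. Leave any blue or green look-alike of the stand alone.

How it is judged:
On the way, in this order (a step that is already met when the one before it is completed fails the run):
1. the rod is lifted out of the stand (z of rod_tip in the frame of stand above 0.05 m), for 0.1 s.
2. the rod's nose is in the slide's hole and has entered the index bar (horizontal distance between rod_tip and slide_hole below 0.004 m and z of rod_tip in the frame of rig below 0.026 m), for 0.1 s.
At the end, for the whole second after the job is handed in: The rod, released and at rest, stands upright (0.1 rad) through slide plate, bar and lip: collar within 2 mm of the plate, tip less than 9 mm above the unit's underside and within 4 mm of the hole's axis; slide locked beyond 16 mm of travel (z of rod_collar in the frame of rig below 0.046 m and z of rod_tip in the frame of rig below 0.009 m and horizontal distance between rod_tip and slide_hole below 0.004 m and angle between the z axis of rod and the z axis of rig, either way round below 0.1 rad and value of joint slide above 0.016 m and linear speed of rod below 0.02 m/s); the robot touches nothing.
It fails at once if the rod is forced: its contacts with the slide unit (bar and spring ball included) add up to more than 60 N (contact force between rod and rig above 60 N).
It fails at once if the gripper or arm presses on the slide unit with more than 25 N (contact force between any of the fingers, the arm and rig above 25 N).
It fails at once if the probe or a bystander is moved more than 30 mm (distance of any of cup, jar, mouse, spatula, tray, cup2, probe from where it was at the start of the episode above 0.03 m).
It also fails if it takes over 72 s, if anything falls off the work surface, if the arm or the gripper's body presses on something with over 40 N, if the wrist force passes 120 N, or if a joint passes its speed limit or range.

ROBOT

A 6-joint arm with a two-finger parallel gripper is mounted at the origin on the work surface. World frame = base frame: x ahead of the robot, y to its left, z up, the work surface at z = 0. Lengths are in m, angles in rad, forces in N, time in s.
With the tool pointing down it reaches from about 0.4 to 0.925 m from the base axis. Payload 3.4 kg.
Tool frame: the origin (TCP) lies at the very end of the fingers, on their centre line; the grasp point (between the pads) lies 19 mm behind it; z points along the fingers, y is the direction in which the jaws open and shut (so a half turn about z gives the same grasp; the last joint's range is limited). The gripper opens to 85 mm and grips with 20 to 120 N. Pads are 22 mm wide; open, the fingers measure 114 mm over their backs; the gripper's body (76 mm by 85 mm) begins 54 mm behind the grasp point. The pads swing forward as they close: fully open they stand 13 mm farther back than shut.
Start: joints at [-1.341, 0.307, 1.506, -0, 1.328, -0.073], TCP at [0.171, -0.549, 0.231] pointing down, gripper open.
Joint ranges: [-3.12, 3.12], [-1.05, 2.28], [0.14, 2.33], [-1.42, 4.57], [0.1, 2.73], [-2.68, 2.68]. Speed limits (rad/s): [2.57, 2.57, 3.14, 3.14, 3.14, 3.14].

INTERFACE

Orientations are given as a rotation vector (axis times angle).
In Python, from cell import env, capture, camera_params, close_job, status gives the robot as it stands. Calls block until the motion is done:
- env.goto(position, orientation): joint-space move of the TCP to a pose.
- env.servo_line(position, rate=0.15, rotation=None): straight line of the TCP; rotation=None keeps the orientation; rate is the mean speed in m/s.
- env.goto_joints(angles): joint-space move.
- env.release() and env.close_gripper(grasp_force=None): open the fingers fully, or close them until they stop; grasp_force is the grip in N (None keeps the last).
- env.pause(seconds).
- env.solve_ik(position, orientation): joint angles nearest the present ones, or None.
- capture(name): name is "side" or "top" or "wrist"; returns the picture (480x640x3 uint8, red, green, blue); there is no depth.
- camera_params(name): a dict with "fx", "fy", "cx", "cy" (pixels), "R" (3x3) and "t" (3): a world point X has camera coordinates R X + t. Camera axes: x right, y down, z forward; pixel columns grow to the right and rows downward; lengths in m; the calibration is good to about 2 mm. A picture is of the moment at which its call begins: read the wrist's pose just before it. camera_params takes no time and is no camera call; for the wrist camera it gives the pose at the moment of the call.
A pose or a line that the arm cannot do raises env.PlanningError and nothing moves.
- close_job(): hands the job in, once; it reports no verdict.
Readings, each from a call of its own:
- status.current_clock(): time.
- status.current_qpos(): joint angles.
- status.current_joint_vel(): joint speeds.
- status.current_joint_torque(): joint torques, N m.
- status.current_tcp_pos(): TCP position.
- status.current_eef_rot(): TCP orientation.
- status.current_contact_force(): force on the tool from outside, world axes, zero at the start.
- status.current_torque(): the same for the moment, N m.
- status.current_width(): finger opening in m.
Only numpy, scipy, OpenCV 4.12 (cv2) and the standard library are available. Lean on these libraries where they do the work, as an engineer would, in place of code of your own. Each camera call takes 0.05 s, during which the arm holds its last target.

## Working session

There is one attempt and no reset: what is moved stays moved. The work goes in short steps, each a Python script; the robot and the scene stay as the last script left them, time stands still between calls to the robot, and variables do not carry over. Pictures are saved under pics/ and viewed, and the job is handed in when it is done.

```bash
ls; mkdir -p pics
python3 - <<'E'
from cell import env, capture, camera_params, close_job, status
import cv2
print(status.current_clock())
for n in ("side","top","wrist"):
    im=capture(n); cv2.imwrite(f"pics/{n}0.png",im[:,:,::-1])
    p=camera_params(n); print(n,p)
print(status.current_clock(),status.current_tcp_pos(),status.current_eef_rot(),status.current_contact_force())
E
```

```text
pics
0.0
side {'fx': 599.6856820438248, 'fy': 599.6856820438248, 'cx': 326.94351793731647, 'cy': 237.78870881107608, 'R': array([[-0.7417444 , -0.67054134, -0.01376799],
       [-0.43367123,  0.4951789 , -0.75281281],
       [ 0.51160973, -0.5524239 , -0.65809066]]), 't': array([0.41977798, 0.27434409, 0.96670728])}
top {'fx': 465.3387028900865, 'fy': 465.3387028900865, 'cx': 320.3258281835119, 'cy': 240.78557177085153, 'R': array([[-0.01378961, -0.99984101,  0.01130468],
       [-0.99039729,  0.01210224, -0.13771983],
       [ 0.13756113, -0.01309522, -0.99040671]]), 't': array([0.03297918, 0.57345585, 1.1157402 ])}
wrist {'fx': 397.55280770807434, 'fy': 397.55280770807434, 'cx': 322.3420016262084, 'cy': 242.7236712708173, 'R': array([[ 0.29842314, -0.95443186, -0.00185903],
       [-0.92191414, -0.28875881,  0.25824924],
       [-0.24701812, -0.07535368, -0.96607654]]), 't': array([-0.5734073 , -0.03357147,  0.37854191])}
0.15 [ 0.17132186 -0.54832457  0.23059288] [-3.10408796e+00 -4.73612502e-01  1.57145237e-04] [ 0.65957564  1.06491092 -0.82990106]
```

View pics/side0.png

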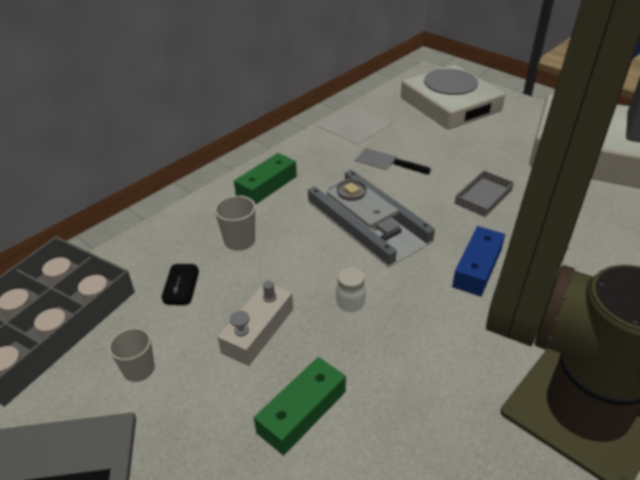

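View pics/top0.png

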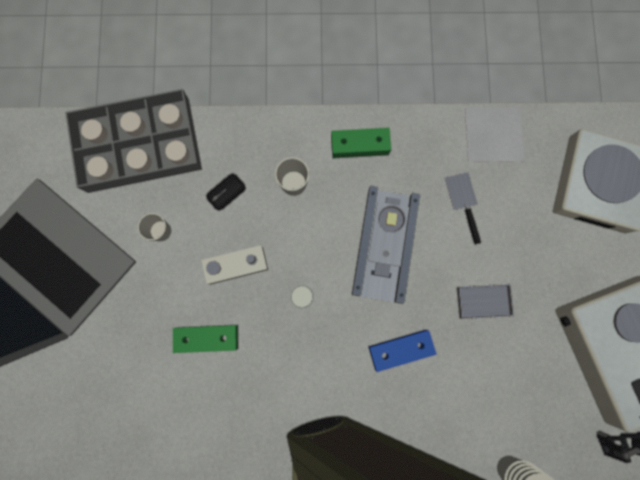

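View pics/wrist0.png

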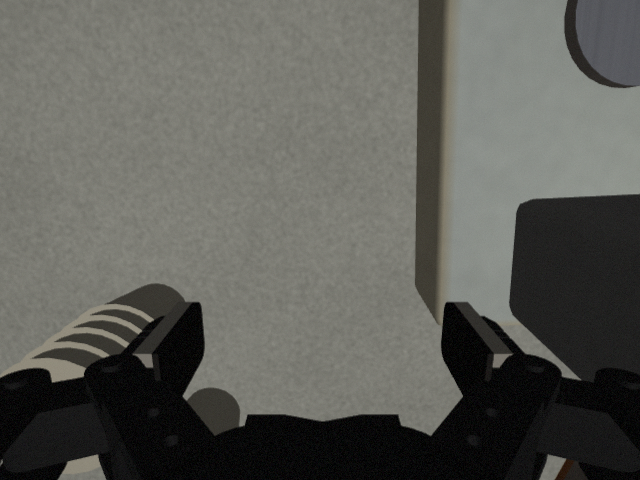

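The top view shows the stand at about (235,264), with the rod knob at (252,260) and the wide probe disc at (213,268). The rig is at about (387,245), with the dish at (391,218) and the hole near (386,254). The side view agrees: the rod is at (268,291) and the probe at (239,323). Next I'll zoom in on both.

```bash
cat > h.py <<'E'
import numpy as np, cv2
from cell import env, capture, camera_params, close_job, status
from scipy.spatial.transform import Rotation as Rn
def ray(p,u,v,z):
    d=p["R"].T@np.array([(u-p["cx"])/p["fx"],(v-p["cy"])/p["fy"],1.0]); c=-p["R"].T@p["t"]
    return c+d*(z-c[2])/d[2]
def proj(p,X):
    x=p["R"]@np.asarray(X)+p["t"]; return p["fx"]*x[0]/x[2]+p["cx"],p["fy"]*x[1]/x[2]+p["cy"]
def down(yaw): # tool x axis at angle yaw in world, z down
    return (Rn.from_euler('z',yaw)*Rn.from_euler('x',np.pi)).as_rotvec()
E
python3 - <<'E'
from h import *
t=camera_params("top")
im=cv2.imread("pics/top0.png"); s=cv2.imread("pics/side0.png")
c=np.hstack([cv2.resize(im[235:295,195:275],None,fx=5,fy=5,interpolation=cv2.INTER_CUBIC),cv2.resize(im[180:310,345:425],(369,600))[:300*2][::2][:300]])
cv2.imwrite("pics/c1.png",cv2.resize(im[235:295,195:275],None,fx=8,fy=8,interpolation=cv2.INTER_CUBIC))
cv2.imwrite("pics/c2.png",cv2.resize(im[180:310,345:425],None,fx=4.5,fy=4.5,interpolation=cv2.INTER_CUBIC))
for n,u,v,z in [("rod",252,260,.081),("probe",213.5,268,.081),("stand",235,264,.046),("dish",391,218,.058),("hole",386,253,.044),("rigTL",374,187,.038),("rigTR",417,195,.038),("rigBL",357,293,.038),("rigBR",402,301,.038)]: print(n,ray(t,u,v,z).round(4))
E
```

```text
rod [0.524 0.189 0.081]
probe [0.5061 0.2798 0.081 ]
stand [0.5182 0.2351 0.046 ]
dish [ 0.6258 -0.1491  0.058 ]
hole [ 0.5408 -0.1361  0.044 ]
rigTL [ 0.7097 -0.1122  0.038 ]
rigTR [ 0.6878 -0.2203  0.038 ]
rigBL [ 0.4438 -0.0626  0.038 ]
rigBR [ 0.4229 -0.1723  0.038 ]
```

View pics/c1.png

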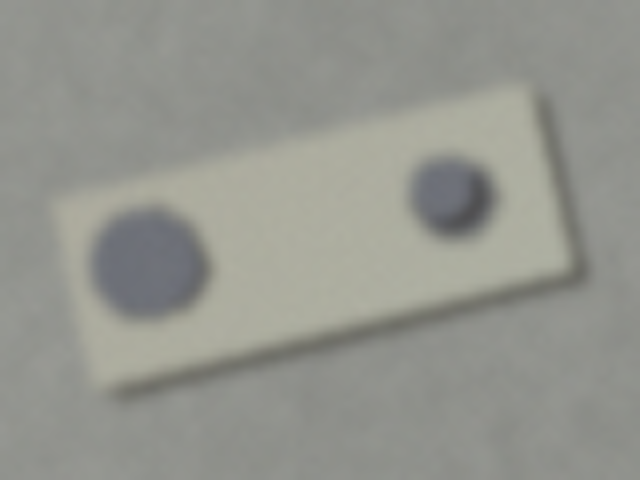

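View pics/c2.png

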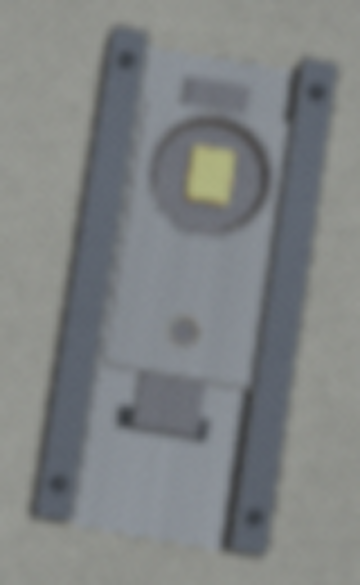

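The crops confirm the layout. The rod's collar and knob are on the stand's right side, the disc-headed probe is on the left, and the slide hole is at about (386,253.5) in the full image, below the dish. Next I'll hover the wrist camera over the rod.

Run:
```python
from h import *
p=camera_params("wrist"); T=np.array(status.current_tcp_pos()); Rt=Rn.from_rotvec(status.current_eef_rot()).as_matrix()
print("cam in tool",Rt.T@(-p["R"].T@p["t"]-T),"axes",(p["R"]@Rt).round(3))
yaw=np.radians(11)
for k in (0,90,-90,180):
    print(k,env.solve_ik([.524,.189,.2],down(yaw+np.radians(k))))
for k in (0,180):
    print("rig",k,env.solve_ik([.54,-.136,.2],down(np.radians(-10.6+k))))
print(status.current_clock())
```

```text
cam in tool [ 0.0654632  -0.00060334 -0.1427015 ] axes [[ 0.     1.     0.   ]
 [-0.966  0.    -0.258]
 [-0.258 -0.     0.966]]
0 [ 2.70333840e-01  3.07873430e-01  1.58957460e+00 -4.44089210e-16
  1.24414462e+00  1.64914395e+00]
90 [ 2.70333840e-01  3.07873430e-01  1.58957460e+00 -4.44089210e-16
  1.24414462e+00  7.83476224e-02]
-90 None
180 [ 0.27033384  0.30787343  1.5895746   0.          1.24414462 -1.4924487 ]
rig 0 [-3.22575248e-01  3.07630617e-01  1.58994968e+00 -4.44089210e-16
  1.24401235e+00  1.43322598e+00]
rig 180 [-0.32257525  0.30763062  1.58994968  0.          1.24401235 -1.70836667]
0.15
```

Run:
```python
from h import *
yaw=np.radians(101)
env.goto([.524,.189,.19],down(yaw))
p=camera_params("wrist");im=capture("wrist");cv2.imwrite("pics/w1.png",im[:,:,::-1])
print(status.current_clock(),status.current_tcp_pos(),[np.round(proj(p,X)) for X in ([.524,.189,.081],[.506,.28,.081])])
np.savez("w1.npz",**p)
```

```text
3.0833 [0.52435167 0.18827737 0.19006743] [array([322., 239.]), array([321.,  88.])]
```

View pics/w1.png

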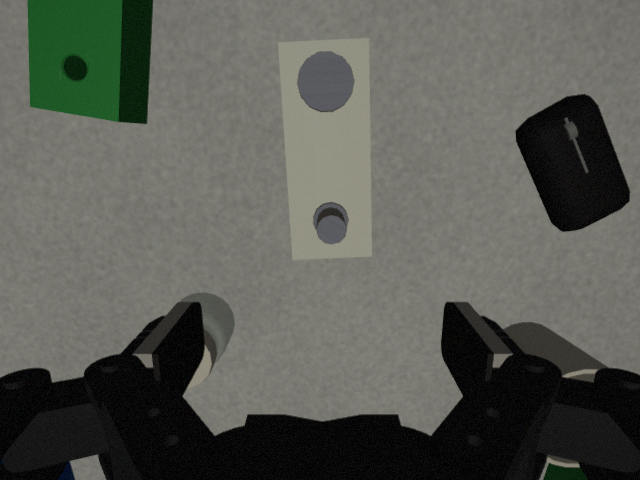

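The wrist view shows the rod knob's top disc at about (331,230) and the probe disc at (325,81). The stand hides nothing, and the mouse (575,160) and jar (200,340) are off to the sides.

Run:
```python
from h import *
p=dict(np.load("w1.npz")); im=cv2.imread("pics/w1.png")
hsv=cv2.cvtColor(im,cv2.COLOR_BGR2HSV); print(im[230,331],im[215,331],im[150,331],im[81,325])
m=((im[:,:,0].astype(int)-im[:,:,2]>5)&(im[:,:,2]>70)).astype(np.uint8)
sub=m.copy(); sub[:195]=0; sub[255:]=0; sub[:,:305]=0; sub[:,355:]=0
ys,xs=np.nonzero(sub[:, :]); print(xs.min(),xs.max(),ys.min(),ys.max())
cv2.imwrite("pics/c3.png",cv2.resize(im[195:255,300:365],None,fx=8,fy=8,interpolation=cv2.INTER_CUBIC))
a=ray(p,331.5,229.5,.081);b=ray(p,325.5,81.5,.081);print(a,b,np.degrees(np.arctan2(*(b-a)[1::-1])),np.linalg.norm(b-a))
```

```text
[96 90 90] [81 80 80] [132 145 146] [93 89 86]
314 346 204 243
[0.5289738  0.19672832 0.081     ] [0.50791647 0.28411546 0.081     ] 103.54805600119113 0.08988839459303098
```

View pics/c3.png

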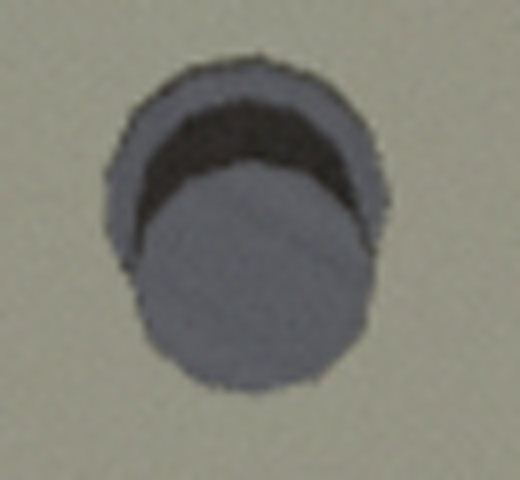

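Run:
```python
from h import *
yaw=np.radians(103)
s=camera_params("side"); t=camera_params("top")
for X in ([.529,.1967,.081],[.527,.1925,.081]): print(proj(s,X),proj(t,X))
env.servo_line([.5285,.195,.105],rate=.12,rotation=down(yaw))
p=camera_params("wrist");im=capture("wrist");cv2.imwrite("pics/w2.png",im[:,:,::-1])
print(status.current_clock(),status.current_tcp_pos(),proj(p,status.current_tcp_pos()))
np.savez("w2.npz",**p)
im=cv2.imread("pics/side0.png"); cv2.imwrite("pics/c4.png",cv2.resize(im[270:370,205:305],None,fx=6,fy=6,interpolation=cv2.INTER_CUBIC))
```

```text
(np.float64(268.04712738477946), np.float64(283.1567333293338)) (np.float64(248.75245242001927), np.float64(257.9397978589463))
(np.float64(270.51294414037545), np.float64(282.42679888990733)) (np.float64(250.51745127505177), np.float64(258.7556013329252))
3.9917 [0.52923854 0.1951683  0.10581193] (np.float64(322.37837959901316), np.float64(311.7628459694937))
```

View pics/w2.png

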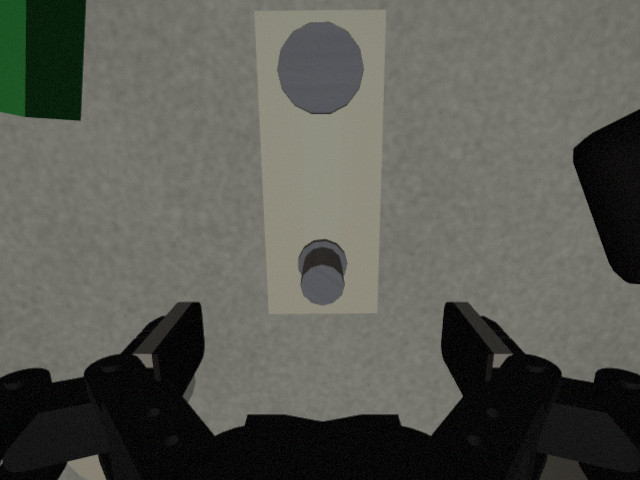

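View pics/c4.png

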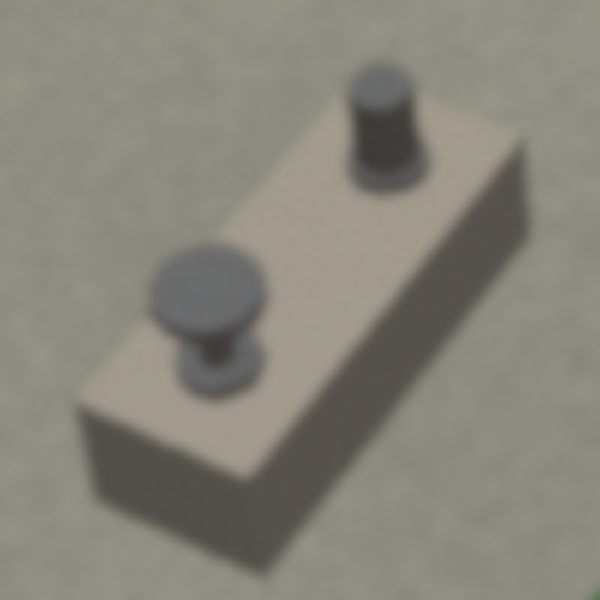

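The wrist close-up has the knob centred at (322,284). The side view has it at (268.3,284.2), which agrees with the wrist estimate. Next is the grasp.

Run:
```python
from h import *
p=dict(np.load("w2.npz")); a=ray(p,322.3,284,.081); print("rod",a)
tgt=a*.6+np.array([.529,.1967,.081])*.4
yaw=np.radians(103)
env.servo_line([tgt[0],tgt[1],.0535],rate=.08)
print(status.current_clock(),status.current_tcp_pos(),status.current_contact_force())
im=capture("wrist");cv2.imwrite("pics/w3a.png",im[:,:,::-1])
env.close_gripper(80)
print(status.current_clock(),status.current_width(),status.current_tcp_pos(),status.current_contact_force())
p=camera_params("wrist");im=capture("wrist");cv2.imwrite("pics/w3.png",im[:,:,::-1]);np.savez("w3.npz",**p)
```

```text
rod [0.52877489 0.19713501 0.081     ]
4.7833 [0.52914851 0.19704285 0.05365851] [-0.24777367  0.27849481 -0.26510741]
5.4667 0.01751588031026984 [0.52899699 0.19701166 0.05393149] [-0.98129687  0.47969867  5.04327282]
```

View pics/w3.png

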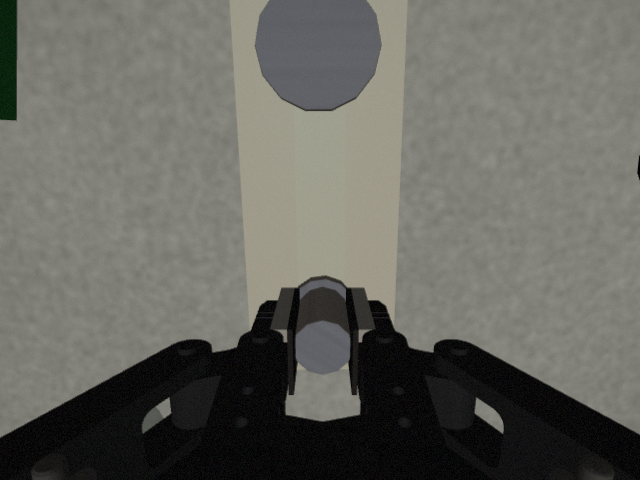

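The fingers hold the knob, centred at column 323 between the pads. I'll lift it, then look at the rig with the wrist camera.

Run:
```python
from h import *
env.servo_line([.529,.197,.16],rate=.12)
print(status.current_clock(),status.current_width(),status.current_tcp_pos(),status.current_contact_force())
y=np.radians(-10.6); ex=np.array([np.cos(y),np.sin(y)])
h=np.array([.541,-.136])-.05*ex
env.goto([h[0],h[1],.17],down(y))
p=camera_params("wrist");im=capture("wrist");cv2.imwrite("pics/w4.png",im[:,:,::-1]);np.savez("w4.npz",**p)
print(status.current_clock(),status.current_tcp_pos(),status.current_contact_force(),status.current_width())
im=capture("side");cv2.imwrite("pics/s4.png",im[:,:,::-1])
```

```text
6.5583 0.017891069243409934 [0.52825877 0.1967757  0.15913682] [ 0.18450498  0.55432989 -0.88656865]
7.8417 [ 0.49204641 -0.12599463  0.16970933] [ 0.50611779  0.01688644 -1.46846495] 0.01762094895585413
```

View pics/w4.png

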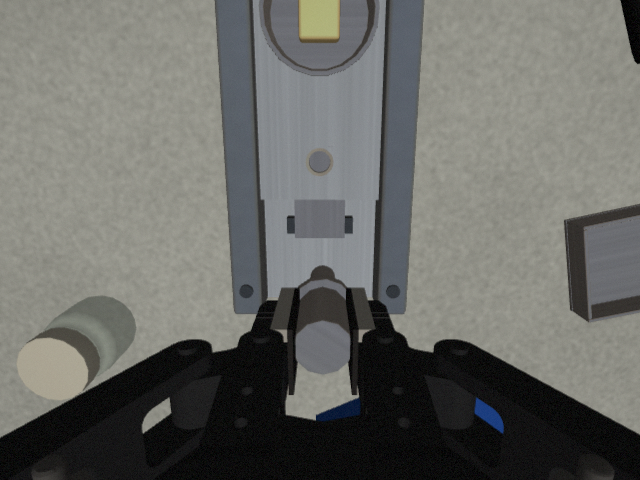

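View pics/s4.png

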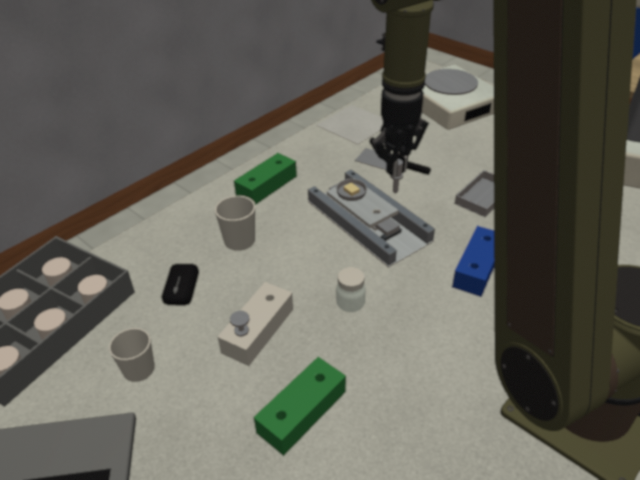

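The wrist view shows the slide hole at about (319.5,161), the rails symmetric about column 320, and the rod held upright at column 323. The side view shows the rod out of the stand and the probe still in place.

Run:
```python
from h import *
p=dict(np.load("w4.npz")); im=cv2.imread("pics/w4.png"); t=camera_params("top")
cv2.imwrite("pics/c5.png",cv2.resize(im[135:185,290:350],None,fx=10,fy=10,interpolation=cv2.INTER_CUBIC))
h=ray(p,319.5,161,.044); print("hole",h, proj(t,h))
L=[ray(p,*q,.038) for q in ((217,2),(233,310))]; R=[ray(p,*q,.038) for q in ((424,2),(405.5,310))]
for e in (L,R): d=e[0]-e[1]; print(np.degrees(np.arctan2(d[1],d[0])), e[0][:2],e[1][:2])
s=[ray(p,246.5,291.5,.038),ray(p,393,291.5,.038)]; print("screws",s,np.linalg.norm(s[0]-s[1])); d=s[0]-s[1];print(np.degrees(np.arctan2(d[1],d[0]))-90, (s[0]+s[1])/2)
p3=dict(np.load("w3.npz"));print("slot plate edges", ray(p,260,199,.044),ray(p,378,199,.044))
```

```text
hole [ 0.54085591 -0.13267405  0.044     ] (np.float64(384.62600330902615), np.float64(252.9948026499358))
-11.105899906504662 [ 0.64627004 -0.08828863] [ 0.44476596 -0.04873355]
-10.583102805037473 [ 0.62302282 -0.21336382] [ 0.42125954 -0.17566643]
screws [array([ 0.45736727, -0.06209684,  0.038     ]), array([ 0.4376565, -0.1685054,  0.038    ])] 0.10821873902613094
-10.494331747347218 [ 0.44751188 -0.11530112  0.038     ]
slot plate edges [ 0.52334661 -0.08829644  0.044     ] [ 0.5087416  -0.16704505  0.044     ]
```

View pics/c5.png

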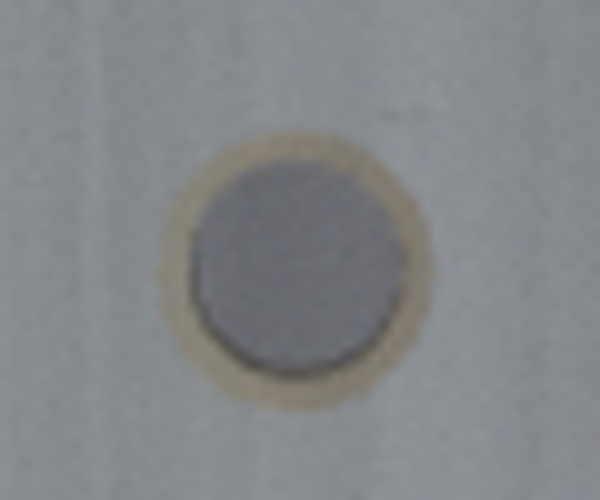

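Run:
```python
from h import *
p=dict(np.load("w4.npz")); im=cv2.imread("pics/w4.png")
T=np.array([0.49204641,-0.12599463,0.16970933]); y=np.radians(-10.6); ex=np.array([np.cos(y),np.sin(y),0])
for dx in (-.002,0,.002):
    print(dx,"tip",proj(p,T+dx*ex-[0,0,.0457]),"tip front",proj(p,T+(dx+.0045)*ex-[0,0,.0457]),"top near/far",proj(p,T+(dx-.01)*ex+[0,0,.0273]),proj(p,T+(dx+.01)*ex+[0,0,.0273]))
cv2.imwrite("pics/c6.png",cv2.resize(im[255:385,280:365],None,fx=4.5,fy=4.5,interpolation=cv2.INTER_CUBIC))
```

```text
-0.002 tip (np.float64(323.1094017319737), np.float64(274.77806604103506)) tip front (np.float64(323.127375153459), np.float64(266.2441008969074)) top near/far (np.float64(323.2675543544373), np.float64(377.8255054575757)) (np.float64(323.3994757579103), np.float64(322.5032252646044))
0 tip (np.float64(323.1173638893805), np.float64(270.9975519170681)) tip front (np.float64(323.1354314178768), np.float64(262.4189037974088)) top near/far (np.float64(323.2802763078296), np.float64(372.49045404332753)) (np.float64(323.4132662675895), np.float64(316.7200663503706))
0.002 tip (np.float64(323.12536766744597), np.float64(267.1972758767729)) tip front (np.float64(323.1435300439973), np.float64(258.5735929263354)) top near/far (np.float64(323.29309942380013), np.float64(367.1129793046175)) (np.float64(323.42717097729076), np.float64(310.8890167568685))
```

View pics/c6.png

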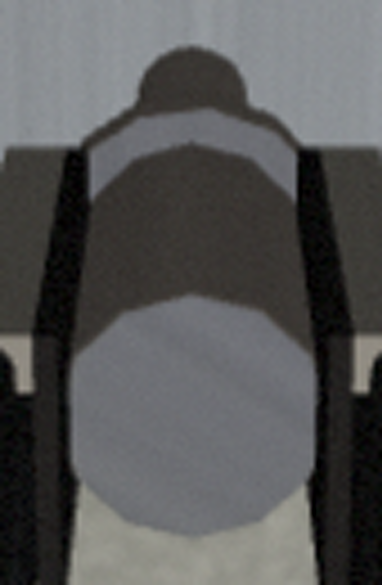

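The rod sits about 1 mm behind the TCP along tool x and is upright. Next is a guarded descent into the slide hole.

```bash
cat >> h.py <<'E'
YAW=np.radians(-10.7); EX=np.array([np.cos(YAW),np.sin(YAW),0.]); EY=np.array([-EX[1],EX[0],0.])
def F():
    f=np.mean([status.current_contact_force() for _ in range(1)],axis=0); return np.array([f@EX,f@EY,f[2]])
def show(n=""):
    T=np.array(status.current_tcp_pos()); f=F()
    print(n,"t%.2f"%status.current_clock(),"x%.4f y%.4f z%.4f"%(T@EX,T@EY,T[2]),"F",f.round(1)); return T,f
E
python3 - <<'E'
from h import *
h=np.array([.5405,-.1326,0])+.001*EX
R=down(YAW)
env.servo_line([h[0],h[1],.17],rate=.1,rotation=R); 
env.servo_line([h[0],h[1],.095],rate=.08); env.pause(.2)
T,f0=show("hover")
z=.0915
while z>.077:
    env.servo_line([h[0],h[1],z],rate=.03); T,f=show("%.4f"%z)
    if f[2]-f0[2]>4 or np.abs((f-f0)[:2]).max()>6: break
    z-=.0015
E
```

```text
hover t9.83 x0.5571 y-0.0300 z0.0956 F [-0.8 -0.5 -1. ]
0.0915 t10.10 x0.5565 y-0.0299 z0.0913 F [-0.3  1.  -0.8]
0.0900 t10.35 x0.5566 y-0.0300 z0.0899 F [ 0.9  0.5 -1.1]
0.0885 t10.60 x0.5566 y-0.0299 z0.0884 F [-0.4 -0.3 -2.6]
0.0870 t10.85 x0.5566 y-0.0299 z0.0869 F [ 0.3  0.2 -0.8]
0.0855 t11.10 x0.5566 y-0.0299 z0.0854 F [-0.7  0.3 -1. ]
0.0840 t11.35 x0.5566 y-0.0299 z0.0839 F [-0.2  0.1 -2.2]
0.0825 t11.60 x0.5566 y-0.0299 z0.0824 F [ 0.4 -0.  -1.3]
0.0810 t11.85 x0.5566 y-0.0299 z0.0809 F [-0.  -0.1 -2.3]
0.0795 t12.10 x0.5566 y-0.0299 z0.0794 F [ 0.   0.2 -1.2]
0.0780 t12.35 x0.5567 y-0.0300 z0.0780 F [ 0.6 -0.1 -1.1]
```

Run:
```python
from h import *
T=np.array(status.current_tcp_pos()); h=np.array([.5405,-.1326,0])+.001*EX
z=.0775
while z>.073:
    env.servo_line([h[0],h[1],z],rate=.02); T,f=show("%.4f"%z)
    if f[2]>2 or np.abs(f[:2]).max()>6: break
    z-=.0005
```

```text
0.0775 t12.60 x0.5569 y-0.0300 z0.0779 F [ 0.1 -0.   2.8]
```

Light contact with the bar came at the expected height (tip at about 32 mm). Next I'll shift the slide along +x with light contact and watch for the drop.

Run:
```python
from h import *
h=np.array([.5405,-.1326,0])+.001*EX
z=.0774; d=0
while d<.056:
    d+=.002
    q=h+d*EX
    env.servo_line([q[0],q[1],z],rate=.025); T,f=show("d%.4f z%.4f"%(d,z))
    if f[2]>7: z+=.0003
    elif T[2]-z<.00015 or f[2]<0.5:
        q2=[q[0],q[1],z-.0006]; env.servo_line(q2,rate=.01); T,f=show("  probe")
        if f[2]<1.5: print("DROP?"); break
        z-=.0003
    elif f[2]<2.: z-=.0002
    if abs(f[0])>12 or abs(f[1])>10: print("lateral"); break
```

```text
d0.0020 z0.0774 t12.85 x0.5576 y-0.0299 z0.0778 F [-3.3  0.3  7.8]
d0.0040 z0.0777 t13.10 x0.5588 y-0.0299 z0.0778 F [-4.7 -0.5  7. ]
  probe t13.35 x0.5589 y-0.0299 z0.0778 F [-4.6 -0.5 10.1]
d0.0060 z0.0774 t13.60 x0.5594 y-0.0299 z0.0777 F [-6.4 -1.  10.7]
d0.0080 z0.0777 t13.85 x0.5604 y-0.0299 z0.0777 F [-8.1 -0.7 10.7]
d0.0100 z0.0780 t14.10 x0.5623 y-0.0299 z0.0778 F [-8.1 -0.7  9. ]
d0.0120 z0.0783 t14.35 x0.5646 y-0.0299 z0.0778 F [-7.  -1.   6.3]
  probe t14.60 x0.5647 y-0.0299 z0.0778 F [-7.9 -0.7 10. ]
d0.0140 z0.0780 t14.85 x0.5660 y-0.0299 z0.0778 F [-8.6 -0.5  8.8]
d0.0160 z0.0783 t15.10 x0.5681 y-0.0299 z0.0778 F [-7.4 -0.8  8.1]
d0.0180 z0.0786 t15.35 x0.5707 y-0.0299 z0.0779 F [-5.7 -0.5  3.8]
  probe t15.60 x0.5708 y-0.0299 z0.0778 F [-7.9 -0.6  8.5]
d0.0200 z0.0783 t15.85 x0.5727 y-0.0299 z0.0778 F [-6.7 -1.5  7. ]
  probe t16.10 x0.5728 y-0.0299 z0.0777 F [-7.2 -0.3  9.8]
d0.0220 z0.0780 t16.35 x0.5743 y-0.0299 z0.0777 F [-7.1 -0.   8.5]
d0.0240 z0.0783 t16.60 x0.5773 y-0.0299 z0.0777 F [-6.  -0.8  4.6]
  probe t16.85 x0.5774 y-0.0299 z0.0776 F [-6.2 -0.1  8. ]
d0.0260 z0.0780 t17.10 x0.5809 y-0.0299 z0.0775 F [-2.2 -0.2 -0.2]
  probe t17.35 x0.5825 y-0.0300 z0.0770 F [-1.9  0.3 -0.6]
DROP?
```

Drop felt at d≈26 mm: z fell below the bar level and the vertical force vanished. I'll probe deeper gently and centre along x.

Run:
```python
from h import *
h=np.array([.5405,-.1326,0])+.001*EX
d=.026; z=.0765
while z>.0700:
    q=h+d*EX
    env.servo_line([q[0],q[1],z],rate=.02); T,f=show("d%.4f z%.4f"%(d,z))
    if abs(f[0])>14 or abs(f[1])>10: print("lat");break
    if f[2]>3: 
        z+=.0005
        d+=.0007
        if d>.034: break
        continue
    z-=.0007
```

```text
d0.0260 z0.0765 t17.60 x0.5827 y-0.0300 z0.0763 F [-2.1 -1.5 -0.5]
d0.0260 z0.0758 t17.85 x0.5828 y-0.0300 z0.0757 F [-1.4  0.1 -0.6]
d0.0260 z0.0751 t18.10 x0.5828 y-0.0300 z0.0751 F [-1.   0.2 -0.7]
d0.0260 z0.0744 t18.35 x0.5828 y-0.0299 z0.0744 F [-1.  -1.9 -0.9]
d0.0260 z0.0737 t18.60 x0.5828 y-0.0299 z0.0737 F [-0.6 -0.  -0.4]
d0.0260 z0.0730 t18.85 x0.5828 y-0.0299 z0.0730 F [-2.2 -1.3 -1.3]
d0.0260 z0.0723 t19.10 x0.5828 y-0.0300 z0.0723 F [-1.1 -0.2 -1.3]
d0.0260 z0.0716 t19.35 x0.5828 y-0.0300 z0.0715 F [-0.9 -1.1 -1.6]
d0.0260 z0.0709 t19.60 x0.5827 y-0.0300 z0.0708 F [-1.4 -0.9 -0.8]
d0.0260 z0.0702 t19.85 x0.5827 y-0.0299 z0.0701 F [-1.4 -0.1 -1.8]
```

Run:
```python
from h import *
h=np.array([.5405,-.1326,0])+.001*EX
d=.026; z=.0695
q=h+d*EX
while z>.0522:
    env.servo_line([q[0],q[1],z],rate=.02); T,f=show("z%.4f"%z)
    if np.linalg.norm(f[:2])>15 or f[2]>18: print("stop");break
    z-=.001
```

```text
z0.0695 t20.10 x0.5827 y-0.0299 z0.0694 F [-0.8 -0.2 -1.8]
z0.0685 t20.35 x0.5828 y-0.0299 z0.0684 F [-0.3  0.  -1.4]
z0.0675 t20.60 x0.5827 y-0.0299 z0.0674 F [-1.5 -0.5 -2. ]
z0.0665 t20.85 x0.5827 y-0.0299 z0.0664 F [-1.3 -0.2 -1.3]
z0.0655 t21.10 x0.5827 y-0.0299 z0.0654 F [-0.4 -1.7 -1.8]
z0.0645 t21.35 x0.5827 y-0.0299 z0.0644 F [-0.3 -0.5 -1.9]
z0.0635 t21.60 x0.5827 y-0.0299 z0.0634 F [-0.2  0.3 -1.4]
z0.0625 t21.85 x0.5827 y-0.0299 z0.0625 F [-0.6 -0.3 -0.8]
z0.0615 t22.10 x0.5828 y-0.0300 z0.0617 F [-1.1 -0.3  1.5]
z0.0605 t22.35 x0.5831 y-0.0304 z0.0607 F [-1.3 -3.1  2.3]
z0.0595 t22.60 x0.5830 y-0.0306 z0.0594 F [-0.9 -4.3 -0. ]
z0.0585 t22.85 x0.5831 y-0.0305 z0.0589 F [-2.1 -5.5  4.9]
z0.0575 t23.10 x0.5831 y-0.0305 z0.0581 F [-1.4 -3.5  5.2]
z0.0565 t23.35 x0.5832 y-0.0305 z0.0576 F [-2.4 -5.2  9.9]
z0.0555 t23.60 x0.5831 y-0.0306 z0.0561 F [-2.6 -5.7  5.4]
z0.0545 t23.85 x0.5828 y-0.0308 z0.0544 F [-0.7 -6.4  0.3]
z0.0535 t24.10 x0.5828 y-0.0309 z0.0533 F [-0.4 -6.2  1.3]
z0.0525 t24.35 x0.5828 y-0.0309 z0.0524 F [-0.2 -5.8  1.3]
```

Run:
```python
from h import *
q=np.array([.5405,-.1326,0])+.027*EX
z=.0520
while z>.0495:
    env.servo_line([q[0],q[1],z],rate=.02); T,f=show("z%.4f"%z)
    if np.linalg.norm(f[:2])>15 or f[2]>10: print("stop");break
    z-=.0005
p=camera_params("wrist");im=capture("wrist");cv2.imwrite("pics/w6.png",im[:,:,::-1])
im=capture("side");cv2.imwrite("pics/s6.png",cv2.resize(im[140:280,290:450,::-1],None,fx=4,fy=4,interpolation=cv2.INTER_CUBIC))
```

```text
z0.0520 t24.60 x0.5829 y-0.0309 z0.0522 F [-1.9 -5.9  4.2]
z0.0515 t24.85 x0.5829 y-0.0309 z0.0519 F [-2.  -6.3  6.2]
z0.0510 t25.10 x0.5830 y-0.0309 z0.0519 F [-2.7 -6.2  8.7]
z0.0505 t25.35 x0.5830 y-0.0309 z0.0519 F [-3.4 -5.2 11.8]
stop
```

View pics/w6.png

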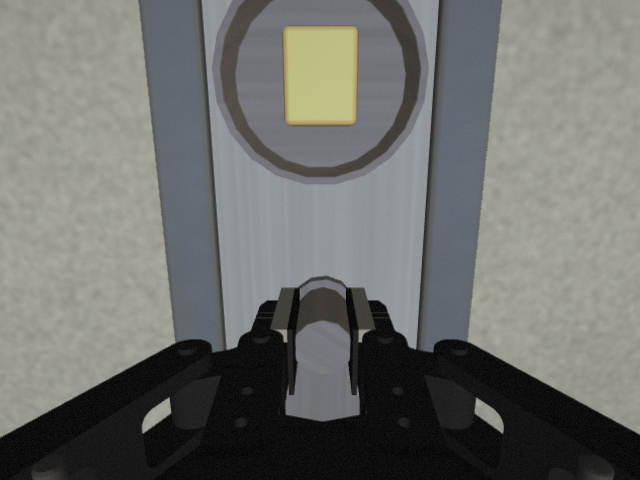

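View pics/s6.png

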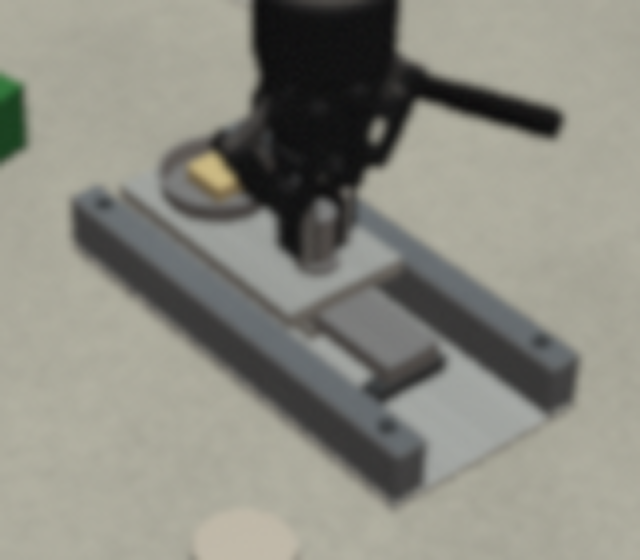

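z stopped at 51.9 mm, exactly the predicted flush height, with the collar on the plate in both views. I'll relax the force, release, retreat and check.

Run:
```python
from h import *
T=np.array(status.current_tcp_pos())
env.servo_line([T[0]-.0006*EY[0],T[1]-.0006*EY[1],.0520],rate=.02); T,f=show("relax")
env.release(); show("open")
T=np.array(status.current_tcp_pos())
q=T-0*EX
env.servo_line([q[0],q[1],.15],rate=.12); show("up")
q=q-.06*EX
env.servo_line([q[0],q[1],.17],rate=.15); show("back")
p=camera_params("wrist");im=capture("wrist");cv2.imwrite("pics/w7.png",im[:,:,::-1]);np.savez("w7.npz",**p)
im=capture("side");cv2.imwrite("pics/s7.png",cv2.resize(im[140:280,290:450,::-1],None,fx=4,fy=4,interpolation=cv2.INTER_CUBIC))
im=capture("top");cv2.imwrite("pics/t7.png",im[:,:,::-1])
```

```text
relax t25.71 x0.5828 y-0.0312 z0.0521 F [-2.5 -1.9  5.5]
open t26.38 x0.5830 y-0.0315 z0.0520 F [-0.2  0.5 -0.9]
up t27.34 x0.5824 y-0.0314 z0.1493 F [-0.1 -0.3 -0.7]
back t27.92 x0.5236 y-0.0316 z0.1701 F [0.2 0.  0.5]
```

View pics/w7.png

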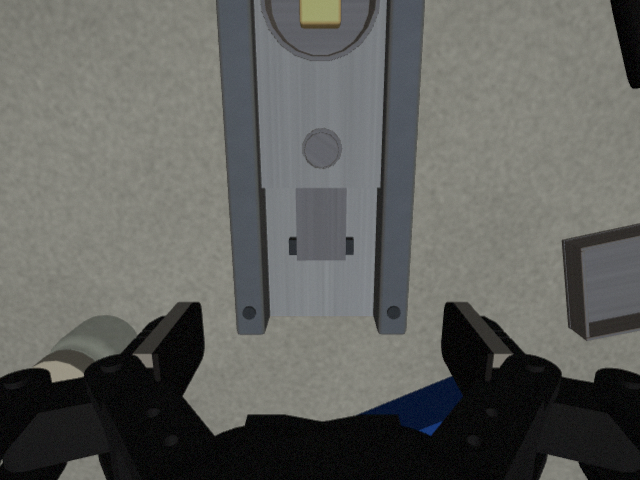

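View pics/s7.png

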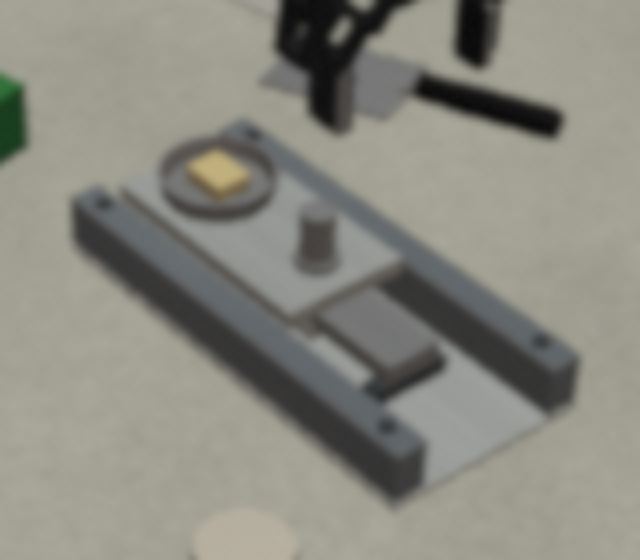

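View pics/t7.png

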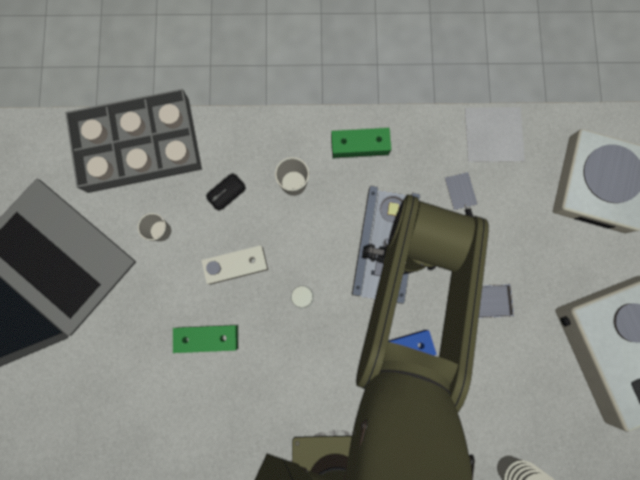

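The rod stands upright with its collar flush: at (322,148) in the wrist view and at crop (317,240) in the side view. The slide has moved, the probe is still at (213,268), and the visible bystanders are unmoved. I'll hand the job in.

Run:
```python
from h import *
close_job(); print(status.current_clock())
```

```text
the job is handed in; nothing more can be done
the job is handed in; nothing more can be done
```

The rod is locked through the slide plate, bar and lip, released and upright. I handed the job in at about 28 s of the allowed 72 s; no verdict is reported.

- **Picking up and searching:** I lifted the rod out of the stand and lowered it into the slide's hole. It touched the bar at about 32 mm, as expected. I then shifted the slide with it, pressing up to about 11 N. The bar's hole showed up as a drop after about 26 mm of tool travel. The slide itself moved roughly 24–26 mm, so it should be well past the 16 mm limit.
- **Seating:** I pushed the rod past the spring ball at up to about 10 N. It stopped with the tool at 51.9 mm, exactly the predicted flush height, and the last push was about 12 N. Forces were read between steps, not continuously; none exceeded about 14 N.
- **Last checks:** The wrist and side pictures show the rod upright, its collar flat on the plate and the gripper clear of it. The probe, cups, jar and mouse are where they were in the top picture. The arm partly hid the spatula and tray there, but nothing went near them.
- **Disagreement:** The top camera put the rod and the slide's hole 3–4 mm away from where the wrist camera did. I used the wrist camera because the side view agreed with it on the rod, and the rod entered the hole with no side force.

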